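Size a pump collar on the stepped gauge and file it

ROBOT

A 6-joint arm with a two-finger parallel gripper is mounted at the origin on the work surface. World frame = base frame: x ahead of the robot, y to its left, z up, the work surface at z = 0. Lengths are in mm, angles in rad, forces in N, time in s.
With the tool pointing down it reaches from about 350 to 925 mm from the base axis. Payload 6.4 kg.
Tool frame: the origin (TCP) lies at the very end of the fingers, on their centre line; the grasp point (between the pads) lies 19 mm behind it; z points along the fingers, y is the line along which they close (so a half turn about z gives the same grasp; the last joint's range is limited). The gripper opens to 94 mm and grips with 3 to 60 N. Pads are 16 mm wide; open, the fingers measure 119 mm over their backs; the gripper's body (75 mm by 177 mm) begins 78 mm behind the grasp point.
Start: joints at [1.149, 0.245, 1.558, -0, 1.339, -0.174], TCP at [159.423, 630.157, 205.455] pointing down, gripper open.
Joint ranges: [-3.13, 3.13], [-1.02, 2.26], [0.13, 2.54], [-0.95, 4.09], [0.21, 2.88], [-2.74, 2.74]. Speed limits (rad/s): [2.57, 2.57, 3.14, 3.14, 3.14, 3.14].

INTERFACE

Orientations are given as a unit quaternion [x, y, z, w].
In Python, from cell import get_state, eyes, robot gives the robot as it stands.
- The arm moves only by the tool arm_command, never from a script. Its argument "targets" is a list of rows, each an object with "translation": the shift along the tool's x, y, z in cm, a list of three; "dr": the turn, a rotation vector about the tool's x, y, z in degrees, a list of three; "claw": the finger opening in cm, from 0 to 9.4. A call has 1 to 8 rows; each row is the pose to reach, as a shift and turn from the pose commanded when the call began, along the tool's axes at that moment; what a row does not reach only later rows make up. A row lasts 1/10 s, in which the tool goes at most 50 mm and 8.59 degrees, less where a joint would pass 70% of its speed; a pose out of reach is approached as far as the arm can. A call with a gripper value outside its range is refused whole. The fingers move at their own pace and stop on an object; "force" is the grip in N (left out, the last holds). Time passes only in rows, so rows that repeat a pose let the fingers close. It gives the time, the measured TCP pose, the force, the opening and the grip force at its end, in the units of the state.
- get_state(): the state, without advancing time (a new reading comes with each control period).
- eyes.capture(name): name is "scene" or "side" or "wrist"; returns a dict with "frame" (480x640x3 uint8, red, green, blue), "vertical_fov" (degrees; the focal length in pixels is half the picture's height over the tangent of half this angle, whatever the lens; pixels are square), "cx", "cy" (the principal point, pixels), "rvec" (rotation vector, rad) and "tvec" (3), from world to camera coordinates, as OpenCV has them; the wrist camera has in their place "tool_from_camera" (4x4, takes a point from camera to tool coordinates, whose origin is the TCP and whose axes are the flange's). Camera axes: x right, y down, z forward; pixel columns grow to the right and rows downward; lengths in mm; the calibration is good to about 2 mm. A picture is of the moment at which its call begins: read the wrist's pose just before it. There is no depth.
- robot.hand_in(): hands the job in; it is judged then, once.
The state is a dict: "t": time; "joint_positions": joint angles; "qvel": joint speeds; "joint_efforts": joint torques, N m; "tool_pos": TCP position; "orientation": TCP orientation; "contact_force": force on the tool from outside, world axes, zero at the start; "wrist_torque": the same for the moment, N m; "finger_gap": finger opening in mm; "gripper_force": force on a finger pad.
Only numpy, scipy, OpenCV 4.12 (cv2) and the standard library are available. Lean on these libraries where they do the work, as an engineer would, in place of code of your own. Each camera call takes 0.05 s, during which the arm holds its last target. There are 200 camera calls.

TASK

Take the pump-neck collar that lies on the round cork mat, slide it down over the stepped gauge spindle until it comes to its true stop (easing it sideways if it hangs up on an edge), and press it there gently but definitely for about a second, so that the sprung spindle just begins to give but is never driven hard against its bottom. See whether the step that stopped it carries one, two or three lines, then lift the collar off and lay it flat, let go, inside the tray with that many bars. Leave the other two collars and everything else on the table where they are.

Things in the scene. Friction and masses are not known exactly. Their poses are not given: they have to be found in the camera images.
- gauge: the gauge: fixed grey base plate 110 mm square, 16 mm thick, carrying an upright stepped aluminium spindle at its middle; origin: centre of the plate's underside, on the table, z up. The spindle is sprung: it starts to sink at 3 N and gives 1 mm per further 6 N, to its bottom at 2.5 mm (18 N). A definite press is 6 to 14 N; over 22 N on the gauge in any direction is too much.
- nominal_nose (a point): where the spindle's tip nominally is: axis, 126 mm above the gauge's origin. Nose cone 12 mm across at the tip, 28 mm at 14 mm below it, then 30 mm at the one-line shoulder. The point is fixed to the base: the spindle itself is set up to 5 mm higher or lower than nominal and up to 2.5 mm off the base's centre along the base's x axis (not measured), all steps together.
- nominal_one (a point): nominal height of the flat shoulder of the one-line step, on the axis, 96 mm above the gauge's origin (true height within 5 mm): stops the 33 mm bore. The step is 36 mm across there, 38 mm at its foot 18 mm lower. The line runs round its side just under the shoulder. The same goes for the other steps.
- nominal_two (a point): nominal height of the two-line step's shoulder, 78 mm above the gauge's origin (true height within 5 mm): stops the 41 mm bore. 44 mm across there, 46 mm at its foot. A collar has only about 1.5 mm of play all round as it nears its stop, so off-centre it can hang up on a shoulder that it should pass.
- nominal_three (a point): nominal height of the three-line step's shoulder, 60 mm above the gauge's origin (true height within 5 mm): 55 mm across, the lowest, stops the 49 mm bore.
- ring_a_mid (a point): one of three aluminium pump-neck collars that look alike: plain ring, outer diameter 62 mm, 30 mm tall, about 0.06 to 0.13 kg, lying flat. Its bore is 33, 41 or 49 mm; each of the three collars has a different one and which has which is not told. This point is its centre, 15 mm above its underside; z is its axis.
- ring_b_mid (a point): one of three aluminium pump-neck collars that look alike: plain ring, outer diameter 62 mm, 30 mm tall, about 0.06 to 0.13 kg, lying flat. Its bore is 33, 41 or 49 mm; each of the three collars has a different one and which has which is not told. This point is its centre, 15 mm above its underside; z is its axis.
- ring_c_mid (a point): one of three aluminium pump-neck collars that look alike: plain ring, outer diameter 62 mm, 30 mm tall, about 0.06 to 0.13 kg, lying flat. Its bore is 33, 41 or 49 mm; each of the three collars has a different one and which has which is not told. This point is its centre, 15 mm above its underside; z is its axis.
- mat: flat round cork mat, 96 mm across and 1 mm thin, on the table; its centre. The collar to be gauged lies on it, roughly centred; the other two lie elsewhere.
- tray_one_floor (a point): fixed shallow white tray, 106 mm square outside, 98 mm inside, lip 14 mm high, with one raised black bar on its front and far sides: for collars that stop on the one-line step. The point is the centre of its floor, 4 mm above the table.
- tray_two_floor (a point): fixed shallow white tray, 106 mm square outside, 98 mm inside, lip 14 mm high, with two raised black bars on its front and far sides: for collars that stop on the two-line step. The point is the centre of its floor, 4 mm above the table.
- tray_three_floor (a point): fixed shallow white tray, 106 mm square outside, 98 mm inside, lip 14 mm high, with three raised black bars on its front and far sides: for collars that stop on the three-line step. The point is the centre of its floor, 4 mm above the table.
- sauce: bystander: a dark sauce bottle, to be left alone; origin at the centre of its underside
- jar: bystander: a jar, to be left alone; origin at the centre of its underside
- can: bystander: a can, to be left alone; origin at the centre of its underside
- carton: bystander: a carton, to be left alone; origin at the centre of its underside
- driver: bystander: a screwdriver, to be left alone; origin at the centre of its underside
- cap: bystander: a bottle cap, to be left alone; origin at the centre of its underside
- cup: bystander: a cup, to be left alone; origin at the centre of its underside
Things that resemble listed ones, but are neither listed nor needed, are in the scene too. Leave any orange or red look-alike of the part that bears ring_b_mid alone.

How it is judged:
By the outcome, as a careful person would: the job done as asked, in the order asked, and still so for the second after the job is handed in, with the robot touching nothing.
It also fails if it takes over 67 s, if anything falls off the work surface, if the arm or the gripper's body presses on something with over 40 N, if the wrist force passes 120 N, or if a joint passes its speed limit or range.

## Working session

There is one attempt and no reset: what is moved stays moved. The work goes in short steps, Python scripts to look and compute and a tool call to move; the robot and the scene stay as the last step left them, time stands still between calls to the robot, and variables do not carry over. Pictures are saved under pics/ and viewed, at most 10 in all, crops included, and the job is handed in when it is done.

Besides the shell and the picture viewer there is one more tool, called after "Call:" as a command line: name --argument value ..., lists and objects as JSON in quotes. arm_command: Moves the arm, as the interface text tells. Its arguments: {"type":"object","properties":{"targets":{"type":"array","items":{"type":"object","properties":{"translation":{"type":"array","items":{"type":"number"}},"dr":{"type":"array","items":{"type":"number"}},"claw":{"type":"number"}}}},"force":{"type":"number"}},"required":["targets"]}

```bash
ls; mkdir -p pics; python3 - <<'E'
from cell import get_state, eyes, robot
import cv2,json,numpy as np
s=get_state();print(s)
for n in("scene","side"):
    c=eyes.capture(n);cv2.imwrite(f"pics/{n}0.png",c["frame"][...,::-1])
    print({k:v for k,v in c.items() if k!="frame"})
E
```

```text
pics
{'t': 0.0, 'joint_positions': array([ 1.14887346e+00,  2.45825801e-01,  1.55896537e+00, -1.14123246e-05,
        1.33867637e+00, -1.74068325e-01]), 'qvel': array([-0.00038858, -0.00012696,  0.00180885, -0.00083018, -0.00030154,
        0.00051315]), 'joint_efforts': array([-7.92377705e-04, -4.15828621e+01, -3.14607954e+01,  6.84219785e-02,
        3.30369396e-02, -1.07900728e-04]), 'tool_pos': array([159.19780741, 629.60643052, 204.36400086]), 'orientation': array([ 1.23608939e-01,  9.92330566e-01, -8.97756712e-04, -2.69930390e-04]), 'contact_force': array([ 0.76675147,  1.03227888, -0.13052418]), 'wrist_torque': array([ 0.02158092, -0.01823201, -0.01034049]), 'gripper_force': 0.0, 'finger_gap': 94.39509488108955}
{'vertical_fov': 43.36043112350684, 'cx': 322.15307806867867, 'cy': 236.4223035864553, 'rvec': array([ 1.02958376,  2.65294176, -0.75940122]), 'tvec': array([ 455.0782403 , -232.64312108, 1584.42234001])}
{'vertical_fov': 53.4167160194652, 'cx': 323.49583046139645, 'cy': 235.86356619456177, 'rvec': array([ 2.25268719, -0.75377024,  0.34198779]), 'tvec': array([-467.12190303,  278.64228148,  873.20072228])}
```

View pics/scene0.png

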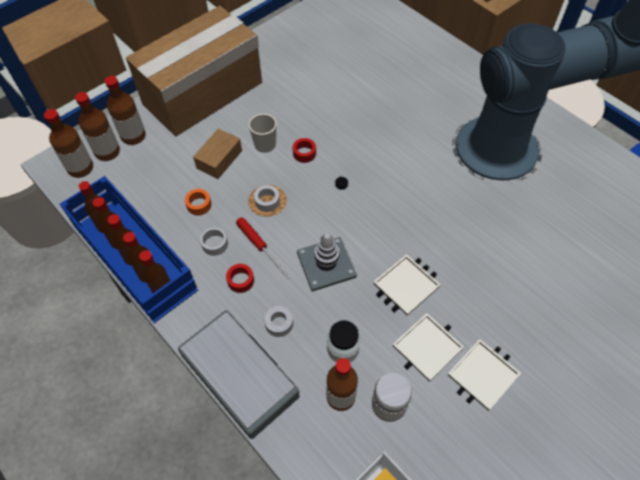

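View pics/side0.png

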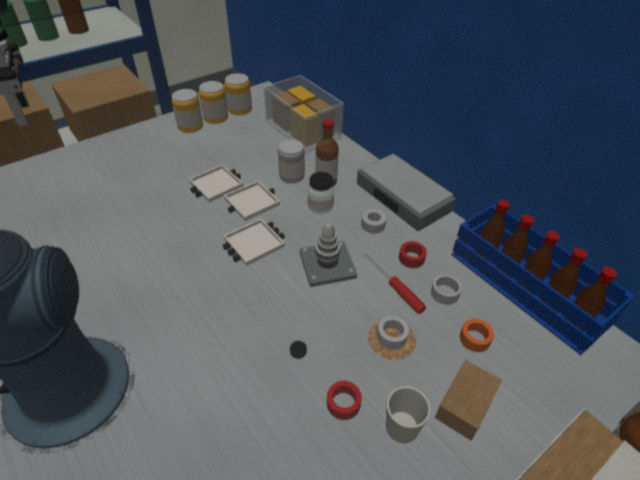

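The scene view shows the mat collar at about (266,196), the gauge plate centred near (327,263), and the three-, one- and two-bar trays at (406,284), (427,347) and (484,374). The side view shows the collar at (393,332), the gauge at (328,262), and the trays at (254,241) three, (251,200) one and (216,182) two.

```bash
cat > h.py <<'E'
from cell import get_state, eyes, robot
import cv2,numpy as np
from scipy.spatial.transform import Rotation as R
def cam(c):
    f=240/np.tan(np.radians(c["vertical_fov"]/2)); K=np.array([[f,0,c["cx"]],[0,f,c["cy"]],[0,0,1.]])
    if "rvec" in c: Rw=cv2.Rodrigues(c["rvec"])[0]; return K,Rw,np.array(c["tvec"]).reshape(3)
    s=c["state"];T=np.eye(4);T[:3,:3]=R.from_quat(s["orientation"]).as_matrix();T[:3,3]=s["tool_pos"]
    M=np.linalg.inv(T@np.array(c["tool_from_camera"])); return K,M[:3,:3],M[:3,3]
def cap(n):
    s=get_state();c=eyes.capture(n);c["state"]=s;return c
def onz(c,uv,z):
    K,Rw,t=cam(c);o=-Rw.T@t;d=Rw.T@np.linalg.inv(K)@[*uv,1.];return o+d*(z-o[2])/d[2]
def proj(c,p):
    K,Rw,t=cam(c);q=K@(Rw@np.asarray(p,float)+t);return q[:2]/q[2]
def tool(p):  # world target -> tool-axis shift, cm
    s=get_state();return R.from_quat(s["orientation"]).inv().apply(np.asarray(p)-s["tool_pos"])/10
E
python3 - <<'E'
from h import *
S=cap("scene");D=cap("side")
for n,a,b,z in [("mat",(267,200),(392,339),1),("collar",(266,193),(393,327),31),("gplate",(327,261),(328,261),16),("nose",(326,236),(327,226),126),
 ("t3",(406,283),(254,241),4),("t1",(427,346),(251,200),4),("t2",(484,373),(216,182),4),("jar",(344,350),(321,200),0),("sauce",(341,400),(327,180),0),("cup",(263,147),(405,430),0)]:
    print(n,onz(S,a,z).round(),onz(D,b,z).round())
# gauge plate corners
print([onz(S,p,16).round()[:2] for p in [(296,261),(312,288),(356,273),(341,238)]])
for n,x in (("scene",S),("side",D)):pass
a=cv2.resize(S["frame"][170:310,240:380],None,fx=4,fy=4,interpolation=2)
cv2.imwrite("pics/c1.png",a[...,::-1])
E
```

```text
mat [ 550. -275.    1.] [ 549. -279.    1.]
collar [ 550. -275.   31.] [ 553. -272.   31.]
gplate [564. -41.  16.] [566. -45.  16.]
nose [566. -42. 126.] [562. -42. 126.]
t3 [466. 117.   4.] [470. 120.   4.]
t1 [543. 252.   4.] [544. 254.   4.]
t2 [499. 372.   4.] [506. 376.   4.]
jar [679. 138.   0.] [695. 150.   0.]
sauce [757. 212.   0.] [761. 208.   0.]
cup [ 448. -415.    0.] [ 440. -428.    0.]
[array([616., -89.]), array([635., -12.]), array([536.,  27.]), array([497., -64.])]
```

View pics/c1.png

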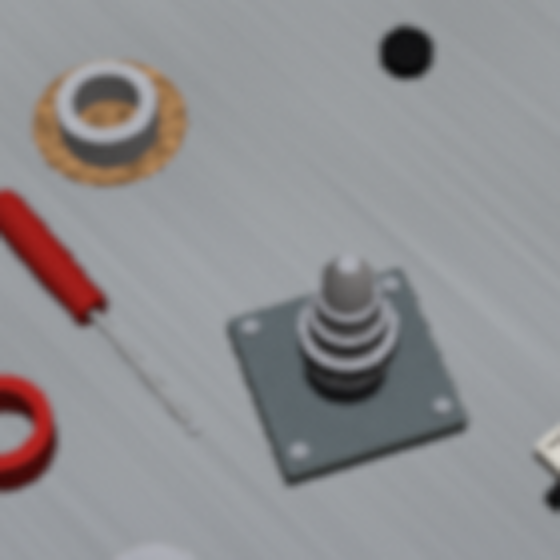

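The crop shows the collar top centre at about scene (266.5,193), lying on the mat. The plate corners in the crop are (230,325), (400,270), (467,425) and (290,480), and the shoulders are visible around crop (347,330). Next I'll look at the gauge from above with the wrist camera.

Call:
arm_command --targets '[{"translation": [-51.5,-56.4,-9.5],"dr": [0,0,75.8],"claw": 9.4},{"translation": [-51.5,-56.4,-9.5],"dr": [0,0,75.8],"claw": 9.4},{"translation": [-51.5,-56.4,-9.5],"dr": [0,0,75.8],"claw": 9.4},{"translation": [-51.5,-56.4,-9.5],"dr": [0,0,75.8],"claw": 9.4},{"translation": [-51.5,-56.4,-9.5],"dr": [0,0,75.8],"claw": 9.4},{"translation": [-51.5,-56.4,-9.5],"dr": [0,0,75.8],"claw": 9.4},{"translation": [-51.5,-56.4,-9.5],"dr": [0,0,75.8],"claw": 9.4},{"translation": [-51.5,-56.4,-9.5],"dr": [0,0,75.8],"claw": 9.4}]'

```text
t: 1.0
tool_pos: [347.4, 278.5, 255.1]
orientation: [0.664, 0.747, 0.0, 0.0]
contact_force: [1.0, 0.2, -0.1]
finger_gap: 94.2
gripper_force: 0.0
```

```bash
python3 - <<'E'
from h import *
s=get_state();print(s["t"],s["tool_pos"],R.from_quat(s["orientation"]).as_matrix().round(3),tool([520,-43,300]),s["joint_positions"])
c=cap("wrist");print(c["tool_from_camera"],c["vertical_fov"])
E
```

```text
1.0 [347.36452504 278.54512432 255.09571103] [[-0.117  0.993  0.001]
 [ 0.993  0.117  0.   ]
 [ 0.     0.001 -1.   ]] [-33.95269242  13.38562849  -4.48846534] [ 4.20227454e-01 -3.01987757e-01  2.00241484e+00 -1.08882704e-05
  1.44057175e+00  3.02965204e-01]
[[ 1.89792508e-04 -9.59657445e-01 -2.81171748e-01  8.27415616e+01]
 [ 9.99999799e-01  3.52010839e-04 -5.26430388e-04  6.82347707e-02]
 [ 6.04168344e-04 -2.81171592e-01  9.59657319e-01 -1.78679399e+02]
 [ 0.00000000e+00  0.00000000e+00  0.00000000e+00  1.00000000e+00]] 60.79777392602738
```

Call:
arm_command --targets '[{"translation": [-42.7,16.9,-4.5],"dr": [0,0,6.7],"claw": 9.4},{"translation": [-42.7,16.9,-4.5],"dr": [0,0,6.7],"claw": 9.4},{"translation": [-42.7,16.9,-4.5],"dr": [0,0,6.7],"claw": 9.4},{"translation": [-42.7,16.9,-4.5],"dr": [0,0,6.7],"claw": 9.4},{"translation": [-42.7,16.9,-4.5],"dr": [0,0,6.7],"claw": 9.4},{"translation": [-42.7,16.9,-4.5],"dr": [0,0,6.7],"claw": 9.4},{"translation": [-42.7,16.9,-4.5],"dr": [0,0,6.7],"claw": 9.4},{"translation": [-42.7,16.9,-4.5],"dr": [0,0,6.7],"claw": 9.4}]'

```text
t: 1.85
tool_pos: [538.4, -71.1, 294.0]
orientation: [0.705, 0.709, 0.0, 0.0]
contact_force: [1.1, 0.4, 0.1]
finger_gap: 94.2
gripper_force: 0.0
```

Call:
arm_command --targets '[{"translation": [0,0,0],"dr": [0,0,0],"claw": 9.4},{"translation": [0,0,0],"dr": [0,0,0],"claw": 9.4}]'

```text
t: 2.05
tool_pos: [537.7, -69.6, 293.3]
orientation: [0.706, 0.709, -0.0, -0.001]
contact_force: [-0.6, -0.3, 0.2]
finger_gap: 94.0
gripper_force: 0.0
```

```bash
python3 - <<'E'
from h import *
import pickle
c=cap("wrist");s=c["state"];print(s["t"],s["tool_pos"],s["qvel"].round(3),R.from_quat(s["orientation"]).as_matrix().round(3)[:,1],s["joint_positions"])
pickle.dump(c,open("w1.pkl","wb"))
cv2.imwrite("pics/w1.png",c["frame"][...,::-1])
E
```

```text
2.05 [537.74649058 -69.59875514 293.27037627] [ 0.037 -0.03   0.028  0.002  0.     0.001] [ 1.     0.005 -0.001] [-3.38054541e-01 -6.99760751e-02  1.73418554e+00  3.05960278e-04
  1.47881033e+00 -3.42604385e-01]
```

View pics/w1.png

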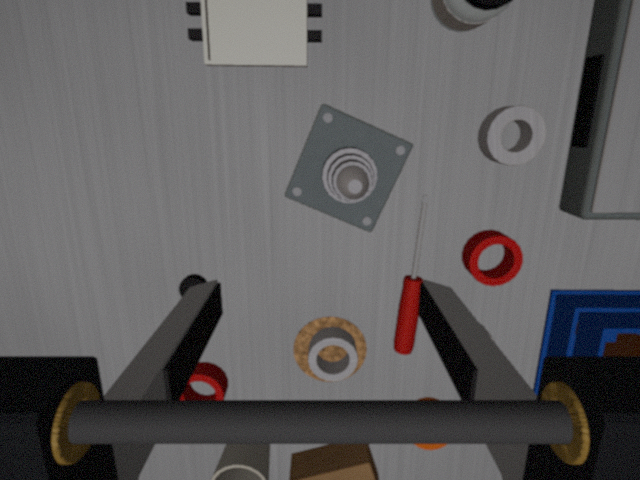

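The wrist view shows the gauge plate corners at about (323,104), (412,145), (372,231) and (286,194), with the nose near (354,185). The collar on the mat is at (332,353). The screwdriver handle lies to its right at (408,315), near the path of the right finger.

```bash
python3 - <<'E'
from h import *
import pickle
c=pickle.load(open("w1.pkl","rb"));f=c["frame"]
a=cv2.resize(f[95:240,278:420],(568,580),interpolation=2)
cv2.imwrite("pics/c2.png",a[...,::-1])
for n,p,z in [("p",(323,104),16),("p",(412,145),16),("p",(372,231),16),("p",(286,194),16),("mat",(330,347),1),("ringtop",(332,352),31),("drv",(400,350),10),("drvtip",(423,196),5),("drvend",(408,280),10)]:
    print(n,onz(c,p,z).round(1))
E
```

```text
p [539.9  28.   16. ]
p [637.1 -14.   16. ]
p [ 597.5 -111.2   16. ]
p [498.9 -68.5  16. ]
mat [ 551.1 -271.9    1. ]
ringtop [ 552.8 -260.6   31. ]
drv [ 640.4 -270.3   10. ]
drvtip [656. -72.   5.]
drvend [ 644.4 -174.2   10. ]
```

View pics/c2.png

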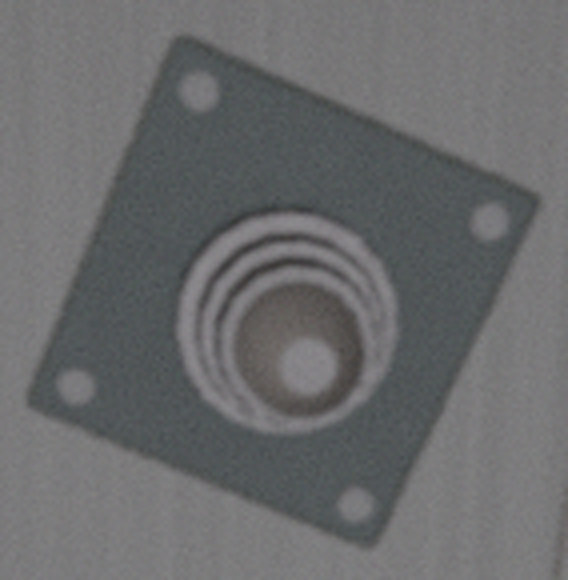

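The crop shows plate corners at (180,37), (540,200), (372,548) and (27,402), the three-line shoulder circle centred at (288,322), and the tip disc at (309,365).

```bash
python3 - <<'E'
from h import *
import pickle
c=pickle.load(open("w1.pkl","rb"))
q=lambda p:(278+p[0]/4-.4,95+p[1]/4-.4)
C=[onz(c,q(p),16) for p in [(180,37),(540,200),(372,548),(27,402)]];print("ctr",np.mean(C,0),[np.linalg.norm(C[i]-C[i-1]) for i in range(4)],np.degrees(np.arctan2(*(C[1]-C[0])[1::-1])))
for dz in(-5,0,5):print(dz,onz(c,q((288,322)),60+dz)[:2],onz(c,q((309,365)),126+dz)[:2], onz(c,q((178,322)),60+dz)[0]-onz(c,q((398,322)),60+dz)[0])
g=c["frame"][310:390,285:380]
from numpy import *
# collar: refine by grey bright mask
hsv=cv2.cvtColor(c["frame"],cv2.COLOR_RGB2HSV)
m=((hsv[...,1]>70)&(hsv[...,0]<22)).astype("uint8");m[:310]=0;m[395:]=0;m[:,:285]=0;m[:,380:]=0
cs=max(cv2.findContours(m,0,1)[0],key=cv2.contourArea);print(cv2.boundingRect(cs))
a=cv2.resize(c["frame"][305:395,280:385],None,fx=5,fy=5,interpolation=2);cv2.imwrite("pics/c3.png",a[...,::-1])
print(tool([551,-270,120]))
E
```

```text
ctr [567.51357592 -41.77779511  16.        ] [np.float64(106.74066602428371), np.float64(106.68093045922821), np.float64(106.89107131228305), np.float64(107.44500021852583)] -23.00346480570418
-5 [567.2031822  -41.83417785] [567.27035511 -42.36287974] -55.87312307058687
0 [566.84816176 -41.1766007 ] [566.84762425 -41.57412897] -55.20320186647484
5 [566.49314133 -40.51902356] [566.4248934  -40.78537821] -54.53328066236304Traceback (most recent call last):
  File "<stdin>", line 12, in <module>
TypeError: max() got an unexpected keyword argument 'key'
```

Call:
arm_command --targets '[{"translation": [-20.0,1.4,17.3],"dr": [0,0,0.3],"claw": 9.4},{"translation": [-20.0,1.4,17.3],"dr": [0,0,0.3],"claw": 9.4},{"translation": [-20.0,1.4,17.3],"dr": [0,0,0.3],"claw": 9.4},{"translation": [-20.0,1.4,17.3],"dr": [0,0,0.3],"claw": 9.4},{"translation": [-20.0,1.4,17.3],"dr": [0,0,0.3],"claw": 9.4},{"translation": [-20.0,1.4,17.3],"dr": [0,0,0.3],"claw": 9.4},{"translation": [-20.0,1.4,17.3],"dr": [0,0,0.3],"claw": 9.4},{"translation": [-20.0,1.4,17.3],"dr": [0,0,0.3],"claw": 9.4}]'

```text
t: 2.9
tool_pos: [553.8, -267.5, 122.2]
orientation: [0.706, 0.708, 0.0, 0.001]
contact_force: [0.3, 0.3, -0.5]
finger_gap: 94.1
gripper_force: 0.0
```

```bash
python3 - <<'E'
from h import *
import pickle
c=cap("wrist");s=c["state"];print(s["t"],s["tool_pos"],R.from_quat(s["orientation"]).as_matrix().round(4).tolist())
pickle.dump(c,open("w2.pkl","wb"))
cv2.imwrite("pics/w2.png",c["frame"][...,::-1])
print(proj(c,[551,-271,31]))
E
```

```text
2.9 [ 553.76441246 -267.5278156   122.22754581] [[-0.0024, 1.0, 0.0013], [1.0, 0.0024, -0.0004], [-0.0004, 0.0013, -1.0]]
[315.99263771 248.07098508]
```

View pics/w2.png

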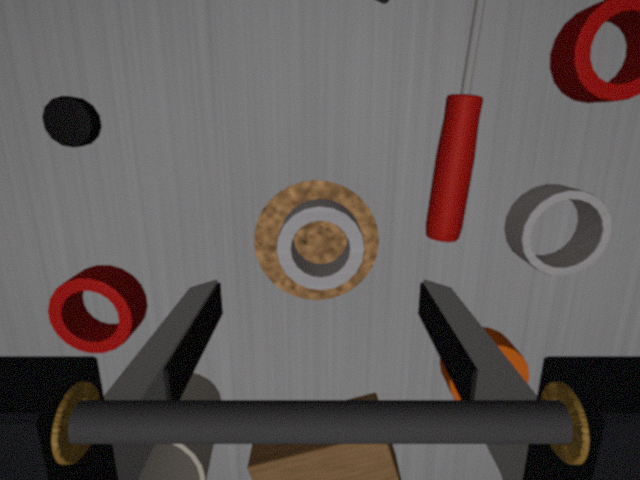

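The close view shows the collar's top ring centred at (320.5,248.5) with an outer width of 87 px. The bore is about 55 px, roughly 40 mm, so it is probably the 41 mm collar. The fingers straddle it and the screwdriver is clear.

Call:
arm_command --targets '[{"translation": [-0.4,0.0,4],"dr": [0,0,0],"claw": 9.4},{"translation": [-0.4,0.0,8],"dr": [0,0,0],"claw": 9.4},{"translation": [-0.4,0.0,10.2],"dr": [0,0,0],"claw": 9.4},{"translation": [-0.4,0.0,10.2],"dr": [0,0,0],"claw": 9.4},{"translation": [-0.4,0.0,10.2],"dr": [0,0,0],"claw": 9.4}]'

```text
t: 3.45
tool_pos: [554.3, -272.5, 20.8]
orientation: [0.706, 0.708, 0.0, 0.001]
contact_force: [0.7, -0.5, 0.4]
finger_gap: 94.1
gripper_force: 0.0
```

Call:
arm_command --force 45 --targets '[{"translation": [0,0,0],"dr": [0,0,0],"claw": 5.6},{"translation": [0,0,0],"dr": [0,0,0],"claw": 5.6},{"translation": [0,0,0],"dr": [0,0,0],"claw": 5.6},{"translation": [0,0,0],"dr": [0,0,0],"claw": 5.6},{"translation": [0,0,0],"dr": [0,0,0],"claw": 5.6},{"translation": [0,0,0],"dr": [0,0,0],"claw": 5.6},{"translation": [0,0,0],"dr": [0,0,0],"claw": 5.6},{"translation": [0,0,0],"dr": [0,0,0],"claw": 5.6}]'

```text
t: 4.25
tool_pos: [553.4, -273.2, 19.5]
orientation: [0.707, 0.707, 0.0, 0.0]
contact_force: [-0.2, 1.2, 4.2]
finger_gap: 61.3
gripper_force: 45.0
```

Call:
arm_command --targets '[{"translation": [0,0,-2],"dr": [0,0,0],"claw": 5.6},{"translation": [0,0,-5],"dr": [0,0,0],"claw": 5.6},{"translation": [0,0,-10],"dr": [0,0,0],"claw": 5.6},{"translation": [0,0,-15],"dr": [0,0,0],"claw": 5.6},{"translation": [0,0,-15],"dr": [0,0,0],"claw": 5.6},{"translation": [0,0,-15],"dr": [0,0,0],"claw": 5.6}]'

```text
t: 4.85
tool_pos: [553.3, -273.2, 169.6]
orientation: [0.707, 0.707, 0.0, 0.001]
contact_force: [0.2, 0.4, -1.6]
finger_gap: 61.2
gripper_force: 45.0
```

```bash
python3 - <<'E'
from h import *
import pickle
c=cap("wrist");s=c["state"];print(s["t"],s["tool_pos"],s["contact_force"],s["finger_gap"],R.from_quat(s["orientation"]).as_matrix().round(4).tolist())
pickle.dump(c,open("w3.pkl","wb"))
T=np.array(c["tool_from_camera"]);M=np.linalg.inv(T);K=cam(c)[0]
def P(p):
    q=K@(M[:3,:3]@np.array(p)+M[:3,3]);return q[:2]/q[2]
print(P([0,0,-11.5]),P([5,0,-11.5]))
u,v=P([0,0,-11.5]);u=int(u);v=int(v);print(u-80,v-80)
a=cv2.resize(c["frame"][v-80:v+60,u-80:u+80],None,fx=4,fy=4,interpolation=2);cv2.imwrite("pics/c4.png",a[...,::-1])
E
```

```text
4.85 [ 553.28800843 -273.24603836  169.55149455] [ 0.23583182  0.39029577 -1.62787602] 61.21224910628919 [[-0.0009, 1.0, 0.0013], [1.0, 0.0009, -0.0012], [-0.0012, 0.0013, -1.0]]
[320.15550405 310.39634541] [320.15913094 300.18524451]
240 230
```

View pics/c4.png

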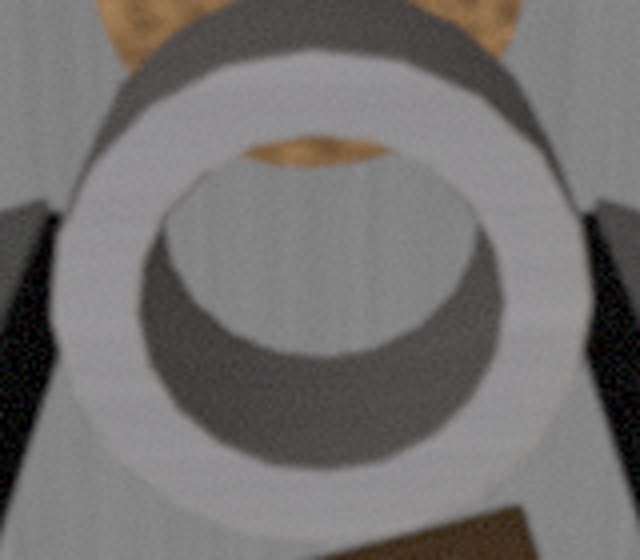

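The held collar's bore spans 362 of 542 px, giving about 41 mm. Its bore edges are at crop rows 137 and 468, so it sits slightly ahead of the TCP along tool x.

```bash
python3 - <<'E'
from h import *
import pickle
from scipy.optimize import least_squares
c=pickle.load(open("w3.pkl","rb"))
T=np.array(c["tool_from_camera"]);M=np.linalg.inv(T);K=cam(c)[0]
def P(p):
    q=K@(M[:3,:3]@np.array(p)+M[:3,3]);return q[:2]/q[2]
cr=lambda x,y:np.array([240+x/4-.4,230+y/4-.4])
f=lambda v:[P([v[0]+20.5,v[1],v[2]])[1]-cr(0,137)[1],P([v[0]-20.5,v[1],v[2]])[1]-cr(0,468)[1],P([v[0],v[1]-20.5,v[2]])[0]-cr(140,0)[0],P([v[0],v[1]+20.5,v[2]])[0]-cr(502,0)[0],
 P([v[0],v[1]-31,v[2]])[0]-cr(52,0)[0],P([v[0],v[1]+31,v[2]])[0]-cr(594,0)[0],P([v[0]+31,v[1],v[2]])[1]-cr(0,50)[1]]
r=least_squares(f,[0,0,-11.5]);print(r.x,r.fun)
print(proj(c,[566.9,-41.4,126]))
E
```

```text
[ 0.29175906 -0.02769563 -8.35690806] [ 0.5483736  -0.11180735  0.56485088 -0.06805847 -0.44668399 -0.05010735
 -0.43603045]
[ 353.24896435 -253.29340204]
```

Call:
arm_command --targets '[{"translation": [5,0.3,0],"dr": [0,0,0],"claw": 5.6},{"translation": [10,0.6,0],"dr": [0,0,0],"claw": 5.6},{"translation": [15,0.9,0],"dr": [0,0,0],"claw": 5.6},{"translation": [19,1.2,0],"dr": [0,0,0],"claw": 5.6},{"translation": [23.1,1.35,0],"dr": [0,0,0],"claw": 5.6},{"translation": [23.1,1.35,0],"dr": [0,0,0],"claw": 5.6},{"translation": [23.1,1.35,0],"dr": [0,0,0],"claw": 5.6},{"translation": [23.1,1.35,0],"dr": [0,0,0],"claw": 5.6}]'

```text
t: 5.7
tool_pos: [565.6, -42.6, 167.2]
orientation: [0.707, 0.707, -0.001, -0.001]
contact_force: [-0.2, 0.6, -0.4]
finger_gap: 61.6
gripper_force: 45.0
```

```bash
python3 - <<'E'
from h import *
import pickle
c=cap("wrist");s=c["state"];print(s["t"],s["tool_pos"],s["contact_force"],s["finger_gap"],s["qvel"].round(3))
pickle.dump(c,open("w4.pkl","wb"))
d=cap("scene");e=cap("side")
a=cv2.resize(c["frame"][180:400,215:425],(525,550),interpolation=2)
pa=proj(d,[567,-42,140]).astype(int);pb=proj(e,[567,-42,140]).astype(int)
b=[cv2.resize(x["frame"][p[1]-40:p[1]+45,p[0]-40:p[0]+40],(259,275),interpolation=2) for x,p in((d,pa),(e,pb))]
cv2.imwrite("pics/c5.png",np.hstack([a,np.vstack(b)])[...,::-1]);print(pa,pb)
E
```

```text
5.7 [565.55272393 -42.63150773 167.23095272] [-0.15210123  0.57050359 -0.38648864] 61.63406202456412 [-0.015 -0.007 -0.011  0.     0.001  0.003]
[325 232] [328 220]
```

View pics/c5.png

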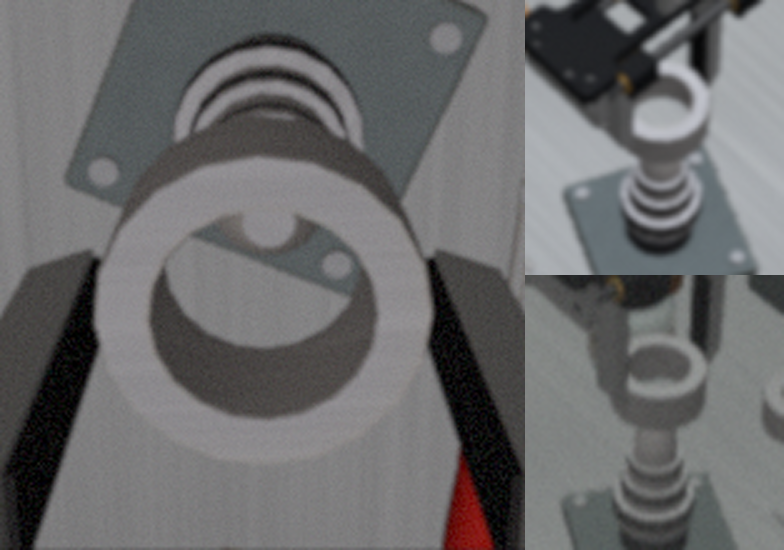

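The collar hovers over the nose. The tip shows through the bore at crop (270,226), about 1.2 mm to the right of the ring's centre line (x=264).

```bash
python3 - <<'E'
from h import *
import pickle
c=pickle.load(open("w4.pkl","rb"))
for z in(121,126,131):print(z,onz(c,(215+270/2.5-.3,180+226/2.5-.3),z)[:2])
for h in(8.4,10,11.5):
  a=[onz(c,(215+264/2.5-.3,180+v/2.5-.3),167.2+h) for v in(210,418)];print(h,np.mean(a,0)[:2],a[0][1]-a[1][1])
E
```

```text
121 [566.91528882 -45.22567431]
126 [566.89564309 -43.33033684]
131 [566.87599736 -41.43499936]
8.4 [565.64198781 -42.28235182] 41.535402769274796
10 [565.64564604 -41.5090855 ] 41.14526719998111
11.5 [565.64907562 -40.78414832] 40.779515103768276
```

Call:
arm_command --targets '[{"translation": [0,0.13,0],"dr": [0,0,0],"claw": 5.6},{"translation": [0,0.13,1.0],"dr": [0,0,0],"claw": 5.6},{"translation": [0,0.13,2.0],"dr": [0,0,0],"claw": 5.6},{"translation": [0,0.13,3.0],"dr": [0,0,0],"claw": 5.6},{"translation": [0,0.13,4.0],"dr": [0,0,0],"claw": 5.6},{"translation": [0,0.13,4.0],"dr": [0,0,0],"claw": 5.6},{"translation": [0,0.13,4.0],"dr": [0,0,0],"claw": 5.6}]'

```text
t: 6.55
tool_pos: [567.5, -41.8, 128.4]
orientation: [0.707, 0.707, -0.0, -0.0]
contact_force: [1.1, -0.2, 0.1]
finger_gap: 61.3
gripper_force: 45.0
```

Call:
arm_command --targets '[{"translation": [0,0,0.1],"dr": [0,0,0],"claw": 5.6},{"translation": [0,0,0.2],"dr": [0,0,0],"claw": 5.6},{"translation": [0,0,0.2],"dr": [0,0,0],"claw": 5.6}]'

```text
t: 6.85
tool_pos: [567.8, -42.0, 127.1]
orientation: [0.707, 0.707, 0.0, 0.0]
contact_force: [-0.2, -0.6, -0.3]
finger_gap: 61.5
gripper_force: 45.0
```

Call:
arm_command --targets '[{"translation": [0,-0.05,0.1],"dr": [0,0,0],"claw": 5.6},{"translation": [0,-0.05,0.2],"dr": [0,0,0],"claw": 5.6},{"translation": [0,-0.05,0.3],"dr": [0,0,0],"claw": 5.6},{"translation": [0,-0.05,0.3],"dr": [0,0,0],"claw": 5.6}]'

```text
t: 7.25
tool_pos: [567.0, -41.9, 123.6]
orientation: [0.707, 0.707, -0.0, -0.0]
contact_force: [0.7, 0.2, -0.7]
finger_gap: 61.3
gripper_force: 45.0
```

Call:
arm_command --targets '[{"translation": [0,0,0.1],"dr": [0,0,0],"claw": 5.6},{"translation": [0,0,0.2],"dr": [0,0,0],"claw": 5.6},{"translation": [0,0,0.25],"dr": [0,0,0],"claw": 5.6},{"translation": [0,0,0.25],"dr": [0,0,0],"claw": 5.6}]'

```text
t: 7.65
tool_pos: [567.1, -41.9, 121.2]
orientation: [0.707, 0.707, -0.0, -0.0]
contact_force: [0.7, 0.4, -0.7]
finger_gap: 61.4
gripper_force: 45.0
```

Call:
arm_command --targets '[{"translation": [0,0,0.1],"dr": [0,0,0],"claw": 5.6},{"translation": [0,0,0.2],"dr": [0,0,0],"claw": 5.6},{"translation": [0,0,0.25],"dr": [0,0,0],"claw": 5.6},{"translation": [0,0,0.25],"dr": [0,0,0],"claw": 5.6}]'

```text
t: 8.05
tool_pos: [567.0, -41.9, 118.7]
orientation: [0.707, 0.707, -0.0, -0.0]
contact_force: [-0.5, -0.2, -0.6]
finger_gap: 61.7
gripper_force: 45.0
```

Call:
arm_command --targets '[{"translation": [0,0,0.1],"dr": [0,0,0],"claw": 5.6},{"translation": [0,0,0.2],"dr": [0,0,0],"claw": 5.6},{"translation": [0,0,0.25],"dr": [0,0,0],"claw": 5.6},{"translation": [0,0,0.25],"dr": [0,0,0],"claw": 5.6}]'

```text
t: 8.45
tool_pos: [567.0, -41.9, 116.2]
orientation: [0.707, 0.707, -0.0, -0.0]
contact_force: [0.3, 0.1, -0.1]
finger_gap: 61.3
gripper_force: 45.0
```

Call:
arm_command --targets '[{"translation": [0,0,0.1],"dr": [0,0,0],"claw": 5.6},{"translation": [0,0,0.2],"dr": [0,0,0],"claw": 5.6},{"translation": [0,0,0.25],"dr": [0,0,0],"claw": 5.6},{"translation": [0,0,0.25],"dr": [0,0,0],"claw": 5.6}]'

```text
t: 8.85
tool_pos: [567.1, -41.9, 113.7]
orientation: [0.707, 0.707, -0.0, -0.0]
contact_force: [0.1, 0.7, -0.9]
finger_gap: 61.3
gripper_force: 45.0
```

Call:
arm_command --targets '[{"translation": [0,0,0.1],"dr": [0,0,0],"claw": 5.6},{"translation": [0,0,0.2],"dr": [0,0,0],"claw": 5.6},{"translation": [0,0,0.25],"dr": [0,0,0],"claw": 5.6},{"translation": [0,0,0.25],"dr": [0,0,0],"claw": 5.6}]'

```text
t: 9.25
tool_pos: [567.1, -41.9, 111.2]
orientation: [0.707, 0.707, -0.0, -0.0]
contact_force: [0.3, -0.8, -0.4]
finger_gap: 61.4
gripper_force: 45.0
```

Call:
arm_command --targets '[{"translation": [0,0,0.1],"dr": [0,0,0],"claw": 5.6},{"translation": [0,0,0.2],"dr": [0,0,0],"claw": 5.6},{"translation": [0,0,0.25],"dr": [0,0,0],"claw": 5.6},{"translation": [0,0,0.25],"dr": [0,0,0],"claw": 5.6}]'

```text
t: 9.65
tool_pos: [567.0, -41.9, 108.7]
orientation: [0.707, 0.707, -0.0, -0.0]
contact_force: [-0.5, 0.7, 0.2]
finger_gap: 61.4
gripper_force: 45.0
```

Call:
arm_command --targets '[{"translation": [0,0,0.1],"dr": [0,0,0],"claw": 5.6},{"translation": [0,0,0.2],"dr": [0,0,0],"claw": 5.6},{"translation": [0,0,0.25],"dr": [0,0,0],"claw": 5.6},{"translation": [0,0,0.25],"dr": [0,0,0],"claw": 5.6}]'

```text
t: 10.05
tool_pos: [567.1, -41.9, 106.2]
orientation: [0.707, 0.707, -0.0, -0.0]
contact_force: [0.3, -0.3, -1.2]
finger_gap: 61.2
gripper_force: 45.0
```

Call:
arm_command --targets '[{"translation": [0,0,0.1],"dr": [0,0,0],"claw": 5.6},{"translation": [0,0,0.2],"dr": [0,0,0],"claw": 5.6},{"translation": [0,0,0.25],"dr": [0,0,0],"claw": 5.6},{"translation": [0,0,0.25],"dr": [0,0,0],"claw": 5.6}]'

```text
t: 10.45
tool_pos: [567.0, -41.9, 103.7]
orientation: [0.707, 0.707, -0.0, -0.0]
contact_force: [-0.5, 0.4, -1.2]
finger_gap: 61.5
gripper_force: 45.0
```

Call:
arm_command --targets '[{"translation": [0,0,0.1],"dr": [0,0,0],"claw": 5.6},{"translation": [0,0,0.2],"dr": [0,0,0],"claw": 5.6},{"translation": [0,0,0.2],"dr": [0,0,0],"claw": 5.6}]'

```text
t: 10.75
tool_pos: [567.0, -41.9, 101.6]
orientation: [0.707, 0.707, -0.0, -0.0]
contact_force: [-0.2, 0.0, -0.3]
finger_gap: 61.6
gripper_force: 45.0
```

Call:
arm_command --targets '[{"translation": [0,0,0.1],"dr": [0,0,0],"claw": 5.6},{"translation": [0,0,0.2],"dr": [0,0,0],"claw": 5.6},{"translation": [0,0,0.2],"dr": [0,0,0],"claw": 5.6}]'

```text
t: 11.05
tool_pos: [567.4, -42.0, 100.4]
orientation: [0.707, 0.707, 0.0, 0.0]
contact_force: [0.3, -0.3, 2.9]
finger_gap: 61.0
gripper_force: 45.0
```

Call:
arm_command --targets '[{"translation": [0,0,0.05],"dr": [0,0,0],"claw": 5.6},{"translation": [0,0,0.1],"dr": [0,0,0],"claw": 5.6},{"translation": [0,0,0.1],"dr": [0,0,0],"claw": 5.6}]'

```text
t: 11.35
tool_pos: [567.5, -42.1, 99.7]
orientation: [0.707, 0.707, 0.0, 0.0]
contact_force: [-1.9, 0.2, 4.8]
finger_gap: 61.2
gripper_force: 45.0
```

Call:
arm_command --targets '[{"translation": [0,0,0.1],"dr": [0,0,0],"claw": 5.6},{"translation": [0,0,0.1],"dr": [0,0,0],"claw": 5.6},{"translation": [0,0,0.1],"dr": [0,0,0],"claw": 5.6}]'

```text
t: 11.65
tool_pos: [567.6, -42.1, 99.2]
orientation: [0.707, 0.707, 0.0, 0.0]
contact_force: [-3.3, 0.1, 8.5]
finger_gap: 61.3
gripper_force: 45.0
```

Call:
arm_command --targets '[{"translation": [0,-0.05,0],"dr": [0,0,0],"claw": 5.6},{"translation": [0,-0.05,0],"dr": [0,0,0],"claw": 5.6},{"translation": [0,-0.05,0.02],"dr": [0,0,0],"claw": 5.6},{"translation": [0,-0.05,0.02],"dr": [0,0,0],"claw": 5.6}]'

```text
t: 12.05
tool_pos: [567.5, -42.2, 99.3]
orientation: [0.707, 0.707, 0.0, 0.001]
contact_force: [-1.9, 0.9, 9.1]
finger_gap: 61.7
gripper_force: 45.0
```

```bash
python3 - <<'E'
from h import *
d=cap("scene");e=cap("side");s=get_state();print(s["t"],s["tool_pos"],s["contact_force"])
b=[]
for x in(d,e):
    p=proj(x,[567,-42,80]).astype(int);b.append(cv2.resize(x["frame"][p[1]-45:p[1]+40,p[0]-40:p[0]+40],(390,414),interpolation=2))
cv2.imwrite("pics/c6.png",np.hstack(b)[...,::-1])
E
```

```text
12.15 [567.4779139  -42.14153515  99.25232269] [-2.09198027  0.63352603  8.4821991 ]
```

View pics/c6.png

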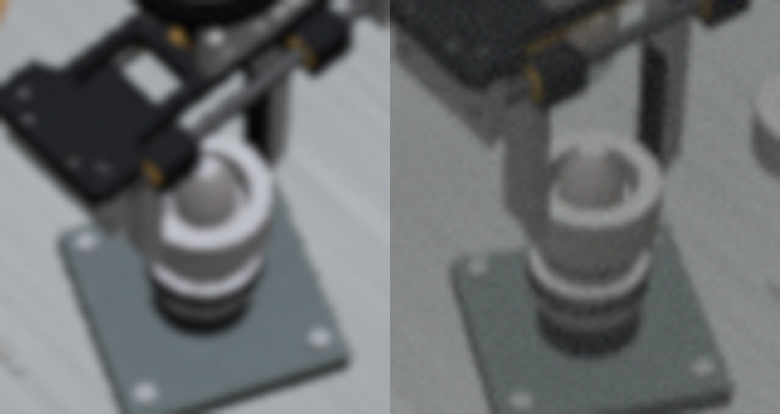

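Both views show the collar low on the spindle with only the lowest (three-line) shoulder ring exposed beneath it. That matches the height and bore, so it is seated on the two-line step. I'll hold it at about 9 N for a second.

Call:
arm_command --targets '[{"translation": [0,0,0.02],"dr": [0,0,0],"claw": 5.6},{"translation": [0,0,0.02],"dr": [0,0,0],"claw": 5.6},{"translation": [0,0,0.02],"dr": [0,0,0],"claw": 5.6},{"translation": [0,0,0.02],"dr": [0,0,0],"claw": 5.6},{"translation": [0,0,0.02],"dr": [0,0,0],"claw": 5.6},{"translation": [0,0,0.02],"dr": [0,0,0],"claw": 5.6},{"translation": [0,0,0.02],"dr": [0,0,0],"claw": 5.6},{"translation": [0,0,0.02],"dr": [0,0,0],"claw": 5.6}]'

```text
t: 12.95
tool_pos: [567.5, -42.2, 99.2]
orientation: [0.707, 0.707, 0.0, 0.001]
contact_force: [-1.8, 0.3, 9.2]
finger_gap: 61.3
gripper_force: 45.0
```

Call:
arm_command --targets '[{"translation": [0,0,0],"dr": [0,0,0],"claw": 5.6},{"translation": [0,0,0],"dr": [0,0,0],"claw": 5.6},{"translation": [0,0,0],"dr": [0,0,0],"claw": 5.6},{"translation": [0,0,0],"dr": [0,0,0],"claw": 5.6},{"translation": [0,0,0],"dr": [0,0,0],"claw": 5.6}]'

```text
t: 13.45
tool_pos: [567.5, -42.2, 99.2]
orientation: [0.707, 0.707, 0.0, 0.001]
contact_force: [-3.2, 0.9, 8.9]
finger_gap: 61.5
gripper_force: 45.0
```

Call:
arm_command --targets '[{"translation": [0,0,-0.2],"dr": [0,0,0],"claw": 5.6},{"translation": [0,0,-0.6],"dr": [0,0,0],"claw": 5.6},{"translation": [0,0,-1.2],"dr": [0,0,0],"claw": 5.6},{"translation": [0,0,-2],"dr": [0,0,0],"claw": 5.6}]'

```text
t: 13.85
tool_pos: [566.1, -41.8, 117.1]
orientation: [0.707, 0.707, -0.0, -0.001]
contact_force: [0.1, 0.3, -0.5]
finger_gap: 61.7
gripper_force: 45.0
```

Call:
arm_command --targets '[{"translation": [0,0,-4],"dr": [0,0,0],"claw": 5.6},{"translation": [0,0,-7],"dr": [0,0,0],"claw": 5.6},{"translation": [4,0,-7],"dr": [0,0,0],"claw": 5.6},{"translation": [9,-1,-7],"dr": [0,0,0],"claw": 5.6},{"translation": [14,-2,-7],"dr": [0,0,0],"claw": 5.6},{"translation": [18.5,-3,-7],"dr": [0,0,0],"claw": 5.6},{"translation": [23,-4,-7],"dr": [0,0,0],"claw": 5.6},{"translation": [27,-5,-7],"dr": [0,0,0],"claw": 5.6}]'

```text
t: 14.65
tool_pos: [515.7, 230.1, 187.9]
orientation: [0.707, 0.708, 0.0, 0.0]
contact_force: [0.9, 0.4, -1.1]
finger_gap: 61.6
gripper_force: 45.0
```

Call:
arm_command --targets '[{"translation": [4,-0.7,0],"dr": [0,0,0],"claw": 5.6},{"translation": [8,-1.4,0],"dr": [0,0,0],"claw": 5.6},{"translation": [9.3,-1.4,0],"dr": [0,0,0],"claw": 5.6},{"translation": [9.3,-1.4,0],"dr": [0,0,0],"claw": 5.6},{"translation": [9.3,-1.4,0],"dr": [0,0,0],"claw": 5.6}]'

```text
t: 15.15
tool_pos: [502.6, 320.2, 187.4]
orientation: [0.707, 0.707, -0.0, 0.0]
contact_force: [0.9, -0.7, -1.6]
finger_gap: 61.3
gripper_force: 45.0
```

```bash
python3 - <<'E'
from h import *
import pickle
c=cap("wrist");s=c["state"];print(s["t"],s["tool_pos"],s["finger_gap"],s["joint_positions"].round(2))
pickle.dump(c,open("w5.pkl","wb"));cv2.imwrite("pics/w5.png",c["frame"][...,::-1])
E
```

```text
15.15 [502.58211232 320.18026053 187.39448453] 61.34477376704214 [ 0.38  0.14  1.72 -0.    1.29  0.38]
```

View pics/w5.png

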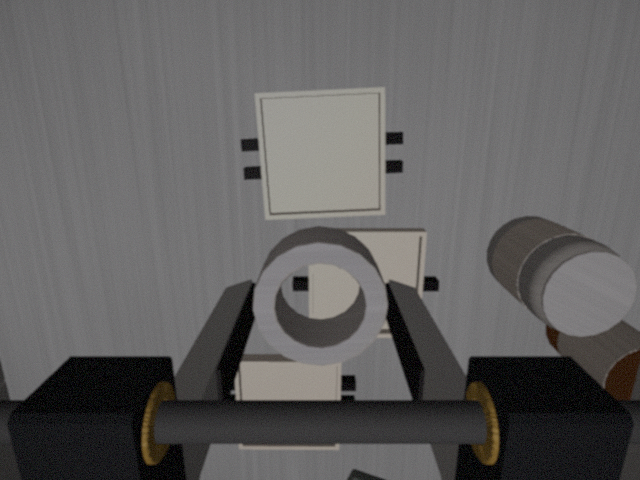

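The tray with two bars on each side is ahead, with rim corners at (256,94), (385,88), (385,215) and (265,219). The collar is still held squarely.

```bash
python3 - <<'E'
from h import *
import pickle
c=pickle.load(open("w5.pkl","rb"))
P=[onz(c,p,15) for p in [(256,94),(385,88),(385,215),(265,219)]];print(np.round(P,1),np.mean(P,0),tool(np.mean(P,0)))
E
```

```text
[[450.5 421.7  15. ]
 [554.8 426.4  15. ]
 [559.6 321.3  15. ]
 [453.9 317.6  15. ]] [504.68097642 371.76041268  15.        ] [ 5.21054495  0.1970017  17.23490238]
```

Call:
arm_command --targets '[{"translation": [5.0,0.2,0],"dr": [0,0,0],"claw": 5.6},{"translation": [5.0,0.2,4],"dr": [0,0,0],"claw": 5.6},{"translation": [5.0,0.2,8],"dr": [0,0,0],"claw": 5.6},{"translation": [5.0,0.2,12],"dr": [0,0,0],"claw": 5.6},{"translation": [5.0,0.2,14.5],"dr": [0,0,0],"claw": 5.6},{"translation": [5.0,0.2,15.8],"dr": [0,0,0],"claw": 5.6},{"translation": [5.0,0.2,15.8],"dr": [0,0,0],"claw": 5.6},{"translation": [5.0,0.2,15.8],"dr": [0,0,0],"claw": 5.6}]'

```text
t: 16.0
tool_pos: [505.7, 370.9, 30.9]
orientation: [0.707, 0.707, 0.001, 0.0]
contact_force: [-0.6, 0.5, -0.1]
finger_gap: 61.5
gripper_force: 45.0
```

Call:
arm_command --targets '[{"translation": [0,0,0.1],"dr": [0,0,0],"claw": 5.6},{"translation": [0,0,0.2],"dr": [0,0,0],"claw": 5.6},{"translation": [0,0,0.3],"dr": [0,0,0],"claw": 5.6},{"translation": [0,0,0.4],"dr": [0,0,0],"claw": 5.6},{"translation": [0,0,0.4],"dr": [0,0,0],"claw": 5.6}]'

```text
t: 16.5
tool_pos: [504.2, 371.0, 25.4]
orientation: [0.707, 0.707, -0.0, -0.0]
contact_force: [-0.4, -0.2, 0.0]
finger_gap: 61.4
gripper_force: 45.0
```

Call:
arm_command --targets '[{"translation": [0,0,0.1],"dr": [0,0,0],"claw": 5.6},{"translation": [0,0,0.2],"dr": [0,0,0],"claw": 5.6},{"translation": [0,0,0.3],"dr": [0,0,0],"claw": 5.6},{"translation": [0,0,0.3],"dr": [0,0,0],"claw": 5.6}]'

```text
t: 16.9
tool_pos: [504.3, 371.1, 23.5]
orientation: [0.707, 0.707, -0.0, -0.0]
contact_force: [-4.0, -1.8, 7.5]
finger_gap: 61.1
gripper_force: 45.0
```

Call:
arm_command --targets '[{"translation": [0,0,-0.05],"dr": [0,0,0],"claw": 5.6},{"translation": [0,0,-0.05],"dr": [0,0,0],"claw": 6.8},{"translation": [0,0,-0.05],"dr": [0,0,0],"claw": 6.8},{"translation": [0,0,-0.05],"dr": [0,0,0],"claw": 6.8},{"translation": [0,0,-0.05],"dr": [0,0,0],"claw": 6.8},{"translation": [0,0,-0.05],"dr": [0,0,0],"claw": 6.8}]'

```text
t: 17.5
tool_pos: [504.3, 371.0, 22.8]
orientation: [0.707, 0.707, -0.0, -0.0]
contact_force: [1.1, -0.5, -0.4]
finger_gap: 67.8
gripper_force: 0.0
```

Call:
arm_command --targets '[{"translation": [0,0,-0.5],"dr": [0,0,0],"claw": 6.8},{"translation": [0,0,-1.5],"dr": [0,0,0],"claw": 6.8},{"translation": [0,0,-3],"dr": [0,0,0],"claw": 7.5},{"translation": [0,0,-6],"dr": [0,0,0],"claw": 8},{"translation": [0,0,-10],"dr": [0,0,0],"claw": 9},{"translation": [0,0,-14],"dr": [0,0,0],"claw": 9},{"translation": [0,0,-14],"dr": [0,0,0],"claw": 9},{"translation": [0,0,-14],"dr": [0,0,0],"claw": 9}]'

```text
t: 18.3
tool_pos: [505.2, 371.5, 165.5]
orientation: [0.707, 0.707, 0.002, 0.001]
contact_force: [0.1, -0.6, 0.0]
finger_gap: 89.9
gripper_force: 0.0
```

```bash
python3 - <<'E'
from h import *
c=cap("wrist");s=c["state"];print(s["t"],s["tool_pos"],s["finger_gap"])
g=cv2.cvtColor(c["frame"],cv2.COLOR_RGB2GRAY)
# expected ring outline at tray centre, compared with detected circles
p=proj(c,[504.5,372,34]);print(p,proj(c,[535.5,372,34]))
r=np.linalg.norm(proj(c,[535.5,372,34])-p)
h=cv2.HoughCircles(cv2.GaussianBlur(g,(5,5),0),cv2.HOUGH_GRADIENT,1,40,param1=60,param2=25,minRadius=int(r*.8),maxRadius=int(r*1.2))
print(h)
if h is not None:
  for q in h[0]:print(onz(c,q[:2],34))
y,x=int(p[1]),int(p[0])
print(g[y-60:y+64:6,x-70:x+74:6])
E
```

```text
18.3 [505.20257374 371.48502309 165.51212236] 89.85060147222268
[318.66428456 227.94285517] [358.17598223 227.95187547]
[[[318.5 224.5  39.4]
  [529.5 321.5  45.2]]]
[504.3709753  374.78511141  34.        ]
[681.89732982 290.65925024  34.        ]
[[114 129 150 148 149 150 149 149 148 150 153 147 147 150 150 147 149 147
  151 147 148 141 148 117]
 [112 145 149 150 150 147 150 151 151 147 150 149 148 149 149 148 148 150
  147 144 146 143 147 116]
 [116 147 148 149 151 149 150 151 151 149 150 150 152 149 149 150 149 149
  150 148 147 146 148 116]
 [114 152 148 151 149 148 150 151 146 150 113  77  73  96 147 148 150 148
  147 144 148 144 147 111]
 [115 153 151 150 149 148 151 147 119  72 108 124 128 115  74  66 151 151
  149 149 148 144 149 114]
 [114 151 144 150 149 149 149 119 117 121 123 125 120 124 120 126  62 144
  147 150 147 146 148  14]
 [ 16 145 128 149 150 150 151 117 120 125 120 136 145 127 124 120 127 101
  147 146 146 144 149  23]
 [ 25 126 116 148 150 148 107 126 124 147 150 151 150 150 150 123 124 124
  149 150 150 145 145  49]
 [ 45 124  98 151 155 152 124 123 133 147 14
[... 569 characters left out ...]
10 152 148 148 152 148 129 125 121 104  70  70  79 126 123 123 148
  149 146 148 148 147 113]
 [114 113 148 146 152 149 150 149 133 123 127 127 124 128 125 123 144 143
  148 150 147 146 144 115]
 [108 108 151 143 146 149 150 149 145 149 140 130 125 136 145 148 147 146
  147 146 150 149 149 116]
 [112 111 146 130 150 147 148 148 148 149 147 148 148 148 146 148 144 149
  146 149 144 140 147 118]
 [108 112 138  91  99  88  81  76  73  70  73  72  82  82  93  96 108 115
  124 129 137 139 147 108]
 [116 107 135 150 149 145 148 145 141 139 140 136 126 127 119 117 114 114
  109 116 115 115 112 111]
 [113 111 111 109 112 116 119 110 114 114 112 115 113 115 113 115 114 112
  116 112 116 117 110 113]]
```

The collar lies flat and centred in the two-bar tray (found at 504, 374 mm with the expected radius), and the gripper is clear.

```bash
python3 -c "
from cell import robot
print(robot.hand_in())"
```

```text
the job is handed in; nothing more can be done
None
```

The collar from the mat stopped on the two-line step (read from its height and its bore of about 41 mm, since the lines were not legible in the pictures), was pressed there at about 9 N for over a second, and now lies flat and released in the two-bar tray; the job is handed in at about 18 s.

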